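# Lid the canister and hold the torch on it

### The arm

A 7-joint arm with a two-finger parallel gripper is mounted at the origin on the work surface. World frame = base frame: x ahead of the robot, y to its left, z up, the work surface at z = 0. Lengths are in m, angles in rad, forces in N, time in s.
With the tool pointing down it reaches from about 0.4 to 0.85 m from the base axis. Payload 4.5 kg.
Tool frame: the origin (TCP) lies at the very end of the fingers, on their centre line; the grasp point (between the pads) lies 19 mm behind it (r.tcp_to_grasp is the distance from the TCP to the grasp point, in m); z points along the fingers, y is the line along which they close (so a half turn about z gives the same grasp; the last joint's range is limited). The gripper opens to 88 mm and grips with 3 to 60 N. Pads are 18 mm wide; open, the fingers measure 123 mm over their backs; the gripper's body (75 mm by 187 mm) begins 45 mm behind the grasp point.
Start: joints at [-1.117, 0.689, -0.195, 1.565, 0.157, 0.902, -0.215], TCP at [0.255, 0.571, 0.239] pointing down, gripper open.
Joint ranges: [-3.01, 3.01], [-0.46, 2.08], [-1.47, 1.51], [0.13, 2.56], [-1, 4.14], [0.04, 2.09], [-2.66, 2.66]. Speed limits (rad/s): [2.57, 2.57, 3.14, 3.14, 3.14, 3.14, 3.14].

### API

Orientations are given as a 3x3 rotation matrix whose columns are the frame's x, y, z axes.
In Python, from cell import r gives the robot as it stands.
- The arm moves only by the tool drive_tool, never from a script. Its argument "moves" is a list of rows, each a list of 7 numbers: the shift along the tool's x, y, z in units of 0.2 m (1.0 is 0.2 m), then the turn, a rotation vector about the tool's x, y, z in units of 120 degrees (1.0 is 120 degrees), then the opening, from 0 (shut) to 1 (fully open). In form: [[x, y, z, wx, wy, wz, hand], ...]. A call has 1 to 12 rows; each row is the pose to reach, as a shift and turn from the pose commanded when the call began, along the tool's axes at that moment; what a row does not reach only later rows make up. A row lasts 1/8 s, in which the tool goes at most 62.5 mm and 10.7 degrees, less where a joint would pass 70% of its speed; a pose out of reach is approached as far as the arm can. A call with a number of a shift or a turn outside -1 to 1 is refused whole. A call with a gripper value outside its range is refused whole. The fingers move at their own pace and stop on an object; the grip force is fixed at half the most. Time passes only in rows, so rows that repeat a pose let the fingers close. It gives the time, the measured TCP pose, the force, the opening and the grip force at its end, in the units of the state.
- r.observe(): the state, without advancing time (a new reading comes with each control period).
- r.read_camera(name): name is "side" or "top" or "wrist"; returns a dict with "image" (384x512x3 uint8, red, green, blue), "z_map" (384x512 float32, m along the optical axis (not along the pixel's ray), 0 where there is no reading), "K" (3x3 intrinsics, pixels), "k1" (the pictures are not rectified: a ray, as slopes to the right and down, at radius r is drawn at 1 + k1 r^2 times it, then the intrinsics apply), "xyz" and "rotation" of the camera in the world. Camera axes: x right, y down, z forward; pixel columns grow to the right and rows downward; lengths in m; the calibration is good to about 2 mm. A picture is of the moment at which its call begins.
- r.finish_job(): hands the job in; it is judged then, once.
The state is a dict: "time_s": time; "joints": joint angles; "joint_vel": joint speeds; "joint_torque": joint torques, N m; "ee_pos": TCP position; "eef_rot": TCP orientation; "wrist_force": force on the tool from outside, world axes, zero at the start; "moment": the same for the moment, N m; "gripper_width": finger opening in m; "grip_force": force on a finger pad.
Only numpy, scipy, OpenCV 4.12 (cv2) and the standard library are available. Lean on these libraries where they do the work, as an engineer would, in place of code of your own. Each camera call takes 0.05 s, during which the arm holds its last target. There are 200 camera calls.

### The job

Put the lid back on the small open canister so it sits level and fully down in the rim, and let go of it. Then draw the torch up out of its holder and hold it slanting at about 45 degrees, lens end down, pointing at the middle of the lid from about 15 cm away, so that the seat can be inspected; finish while still holding the torch there, touching nothing with it. Set things down rather than dropping them, do not push the canister away, and leave the other things on the counter where they stand.

Things in the scene. Friction and masses are not known exactly. Their poses are not given: they have to be found in the camera images.
- canister: The small open white ceramic canister: upright round pot, 100 mm outside diameter, 110 mm tall, wall 5 mm (mouth 90 mm wide), loose, about 0.85 kg. Origin: centre of its underside; z up.
- canister_rim (a point): Centre of the canister's mouth, at rim height, 110 mm above its underside.
- lid: White ceramic lid, 0.18 kg, flat on the counter, right way up. Upwards from its origin (centre of the underside; z up): plug 81 mm across, 10 mm deep, that goes inside the canister's mouth; flange 104 mm across, 6 mm thick, that rests on the rim; steel cylinder knob 26 mm across, 32 mm tall (16 to 48 mm above the origin). Seated, the origin is 10 mm below the rim.
- lid_face (a point): Centre of the lid's upper face at the foot of the knob, 16 mm above the lid's origin: the middle of the lid, at which the torch must point.
- holder: Grey plastic cup fixed to the counter, 55 mm tall, 54 mm outside diameter at the mouth (foot flange 96 mm), wall 4 mm, inner floor 8 mm above the counter; the torch stands in it lens down. Origin: centre of its underside; z up.
- torch: Hand torch, 150 mm long, 0.14 kg: black head 40 mm across for 26 mm from the lens, tapering to a straight 26 mm aluminium barrel from 42 mm to the tail end. Starts upright, lens down, loose in the holder, lens 8 mm above the counter, barrel standing out on top. Origin: centre of the lens face; z runs from lens to tail, so it shines along its -z. Round: any turn about its axis will do.
- torch_tail (a point): Centre of the torch's tail end, 150 mm from the lens.
- jar: Bystander: closed glass jar with a steel cap, 72 mm in diameter, 110 mm tall. Origin: centre of its underside.
- bowl: Bystander: white bowl, 120 mm in diameter, 50 mm tall. Origin: centre of its underside.
- big_canister: Bystander: big closed white canister, 124 mm in diameter, 163 mm tall with its knob. Origin: centre of its underside.
- basket: Bystander: black open basket of eggs, 160 x 200 mm, 70 mm tall. Origin: centre of its underside.
Mind the look-alikes: they are no part of the job. There is more than one size of the torch; the job needs the larger. What is shaped like the lid but purple is not meant.

How it is judged:
On the way, in this order (a step that is already met when the one before it is completed fails the run):
1. the lid sits level and fully down on the canister and has been let go (z of lid in the frame of canister between 0.097 and 0.104 m and horizontal distance between lid_face and canister_rim below 0.0075 m and angle between the z axis of lid and the z axis of canister, either way round below 0.06 rad and angle between lid's own z axis and vertical below 0.08 rad and contact force between the fingers and lid below 0.1 N), for 0.3 s.
2. the torch is held clear of its holder (z of torch in the frame of holder above 0.06 m and contact force between the fingers and torch above 1 N and contact force between torch and holder below 0.1 N), for 0.1 s.
At the end, for the whole second after the job is handed in: Lid within 7.5 mm of centred, 0.06 rad of the rim, fully down, released. Torch held still, lens down, 27 to 63 deg from vertical, lens 160 mm up or more, axis within 40 mm of the lid's middle 90 to 230 mm ahead, touching nothing else. Canister and bystanders within 40 mm of their starts (all of step 1 and distance of each of canister, jar, bowl, big_canister, basket from where it was at the start of the episode below 0.04 m and angle between torch's own z axis and vertical between 0.48 and 1.1 rad and x of lid_face in the frame of torch between -0.04 and 0.04 m and y of lid_face in the frame of torch between -0.04 and 0.04 m and z of lid_face in the frame of torch between -0.23 and -0.09 m and height (world z) of torch above 0.16 m and contact force between the fingers and torch above 1 N and linear speed of torch below 0.03 m/s and angular speed of torch below 0.15 rad/s and contact force between torch and lid below 0.1 N and contact force between torch and canister below 0.1 N and contact force between torch and holder below 0.1 N and contact force between torch and jar below 0.1 N and contact force between torch and bowl below 0.1 N and contact force between torch and big_canister below 0.1 N and contact force between torch and basket below 0.1 N); the arm keeps its last pose, push and grip.
It fails at once if a bystander is pushed more than 40 mm (distance of any of jar, bowl, big_canister, basket from where it was at the start of the episode above 0.04 m).
It fails at once if the canister is pushed more than 40 mm or tipped (distance of canister from where it was at the start of the episode above 0.04 m or angle between canister's own z axis and vertical above 0.3 rad).
It fails at once if the lid or the torch is dropped (falls faster than 0.5 m/s out of the fingers) ((linear speed of lid above 0.5 m/s and contact force between the fingers and lid below 0.1 N) or (linear speed of torch above 0.5 m/s and contact force between the fingers and torch below 0.1 N)).
It also fails if it takes over 58 s, if anything falls off the work surface, if the arm or the gripper's body presses on something with over 40 N, if the wrist force passes 120 N, or if a joint passes its speed limit or range.

## Working session

There is one attempt and no reset: what is moved stays moved. The work goes in short steps, Python scripts to look and compute and a tool call to move; the robot and the scene stay as the last step left them, time stands still between calls to the robot, and variables do not carry over. Pictures are saved under pics/ and viewed, at most 10 in all, crops included, and the job is handed in when it is done.

Besides the shell and the picture viewer there is one more tool, called by a JSON object that holds its "api" and its "payload", one argument or row to a line. drive_tool: Moves the arm, as the interface text tells. Shifts and turns lie within -1 to 1; 1 stands for 0.2 m of shift or 120 degrees of turn. Its arguments: {"type":"object","properties":{"moves":{"type":"array","items":{"type":"array","items":{"type":"number"}}}},"required":["moves"]}

```bash
mkdir -p pics; ls
python3 - <<'E'
from cell import r
import cv2,numpy as np
for n in ["top","side"]:
    c=r.read_camera(n); np.savez(f"{n}0.npz",**c)
    cv2.imwrite(f"pics/{n}0.png",cv2.resize(c["image"][...,::-1],(768,576)))
    print(n,c["K"],c["k1"],c["xyz"],c["rotation"])
o=r.observe();print(o["ee_pos"],o["eef_rot"],o["time_s"])
E
```

```text
pics
top [[414.64395516   0.         250.50757789]
 [  0.         414.64395516 190.33093627]
 [  0.           0.           1.        ]] -0.07231422801161541 [0.36550549 0.00777355 1.55446482] [[ 0.02228906 -0.98667337  0.16117959]
 [-0.99973701 -0.02286718 -0.00173244]
 [ 0.00539508 -0.16109858 -0.98692357]]
side [[421.00668501   0.         258.71992349]
 [  0.         421.00668501 184.84586283]
 [  0.           0.           1.        ]] 0.03774434469052068 [-0.12617989 -0.93487539  0.79479003] [[ 0.7991391  -0.28792345  0.52770899]
 [-0.60112996 -0.3891852   0.69798112]
 [ 0.0044114  -0.87500569 -0.48409253]]
[0.2545786  0.57021695 0.23799296] [[-9.13191227e-01  4.07530999e-01 -5.17416795e-04]
 [ 4.07531301e-01  9.13189969e-01 -1.52283481e-03]
 [-1.48102563e-04 -1.60150292e-03 -9.99998707e-01]] 0.1
```

View pics/top0.png

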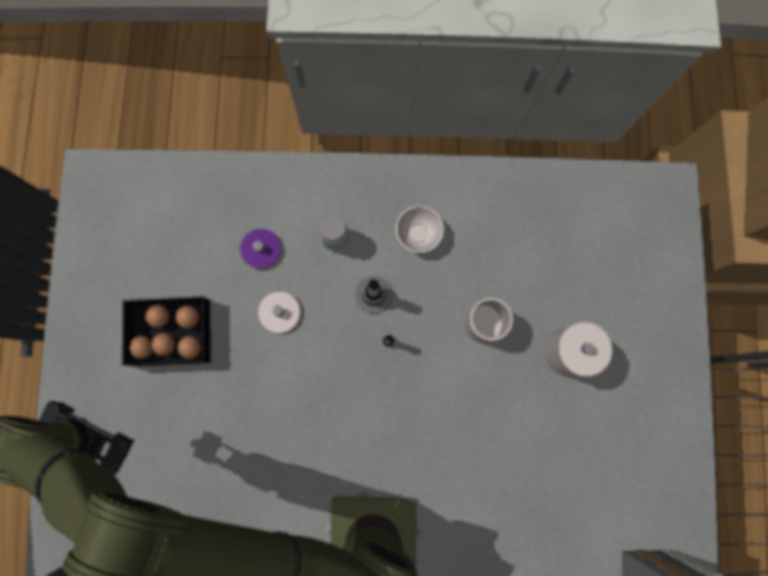

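View pics/side0.png

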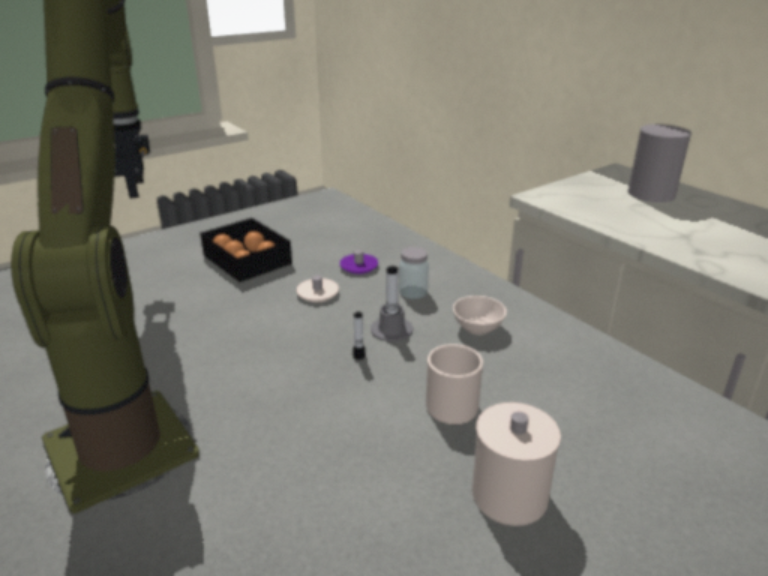

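Top view (shown at 1.5×): the lid candidates are white at (280,312) and purple at (261,249). White fits. The torch candidates are the one in the grey holder at (374,290) and the small free-standing one at (389,341). The one in the holder is the larger. The open canister is at (491,320), with the big closed one at (585,350) and the bowl at (420,230).

```bash
cat > h.py <<'E'
import numpy as np,cv2
def rays(c,uv):
    K,k=c["K"],float(c["k1"]); uv=np.atleast_2d(np.asarray(uv,float))
    p=cv2.undistortPoints(uv.reshape(-1,1,2),K,np.array([k,0,0,0,0])).reshape(-1,2)
    return np.c_[p,np.ones(len(p))]@c["rotation"].T
def plane(c,uv,z):
    d=rays(c,uv); return c["xyz"]+d*((z-c["xyz"][2])/d[:,2])[:,None]
def cross(c1,u1,c2,u2):
    a,b=rays(c1,u1)[0],rays(c2,u2)[0]
    s=np.linalg.lstsq(np.c_[a,-b],c2["xyz"]-c1["xyz"],rcond=None)[0]
    p,q=c1["xyz"]+s[0]*a,c2["xyz"]+s[1]*b; return (p+q)/2,np.linalg.norm(p-q)
def circ(P):
    A=np.c_[2*P[:,:2],np.ones(len(P))];s=np.linalg.lstsq(A,(P[:,:2]**2).sum(1),rcond=None)[0]
    return s[:2],np.sqrt(s[2]+s[0]**2+s[1]**2)
def blob(mask,seed):
    n,l,st,ce=cv2.connectedComponentsWithStats(mask.astype(np.uint8))
    ids=[i for i in range(1,n) if st[i,4]>8]
    i=min(ids,key=lambda i:np.hypot(*(ce[i]-seed)))
    return (l==i).astype(np.uint8),st[i],ce[i]
def contour(m): return max(cv2.findContours(m,cv2.RETR_EXTERNAL,cv2.CHAIN_APPROX_NONE)[0],key=len).reshape(-1,2)
E
python3 - <<'E'
from h import *
T=dict(np.load("top0.npz"));S=dict(np.load("side0.npz"))
im=T["image"];hsv=cv2.cvtColor(im,cv2.COLOR_RGB2HSV).astype(int)
# points at height from depth
v,u=np.mgrid[0:384,0:512]
d=rays(T,np.c_[u.ravel(),v.ravel()]).reshape(384,512,3)
z=T["z_map"]
cz=d@T["rotation"][:,2]
P=T["xyz"]+d*(z/cz)[...,None]
np.save("P.npy",P)
def near(cu,cv_,rad,zlo,zhi,zz):
    m=(np.hypot(u-cu,v-cv_)<rad)&(P[...,2]>zlo)&(P[...,2]<zhi)&(z>0)
    m,st,ce=blob(m,(cu,cv_)); c=contour(m); c2,rad=circ(plane(T,c,zz)); print(st,ce,c2,rad,P[m>0].mean(0)); return m
print("lid");near(187,208,20,.008,.022,.016);near(187,208,20,.035,.06,.048)
print("can");near(327,213,22,.095,.12,.11)
print("tail");near(249,190,12,.14,.17,.158)
print("holder");near(249,196,16,.04,.065,.055)
print("small");near(259,227,10,.05,.15,.09)
print("bowl");near(280,153,22,.035,.06,.05)
print("big");near(389,233,25,.12,.15,.14)
print("jar");near(221,154,14,.09,.12,.11)
print(plane(T,[[187,208],[327,213],[249,190],[259,227]],0.0))
a=im[110:260,140:430];b=S["image"][150:300,190:380]
cv2.imwrite("pics/crop.png",np.hstack([cv2.resize(a,None,fx=1.6,fy=2*1.6/2,interpolation=3),cv2.resize(b,None,fx=1.6,fy=1.6)])[...,::-1])
E
```

```text
lid
[172 195  28  27 523] [185.54110899 207.96175908] [0.54497162 0.24657041] 0.050366289558342735 [0.54455648 0.24649592 0.01508597]
[181 204   8   7  43] [184.41860465 207.02325581] [0.54399019 0.24566841] 0.012094603074819793 [0.54415711 0.2458305  0.04686207]
can
[313 199  29  28 159] [327.36477987 212.46540881] [ 0.52860357 -0.26545986] 0.049082231220445076 [ 0.52933486 -0.2669506   0.10734175]
tail
[246 186   7   8  47] [248.9787234  189.82978723] [0.59533312 0.01061357] 0.011759803533255236 [0.59538764 0.01057558 0.15673751]
holder
[242 188  15  15  68] [248.48529412 196.29411765] [0.59525297 0.01116258] 0.022378805493198685 [0.58888902 0.01206493 0.04997561]
small
[257 223   5   6  27] [258.92592593 225.59259259] [ 0.47923402 -0.02727635] 0.008807847594525622 [ 0.47831949 -0.02705853  0.10106479]
bowl
[264 137  32  31 214] [280.35046729 149.91588785] [ 0.75788253 -0.09932877] 0.05773940901730027 [ 0.76843186 -0.10345489  0.04518118]
big
[372 215  36  36 932] [389.22103004 232.39270386] [ 0.46170519 -0.47532445] 0.059878094810786486 [ 0.46137831 -0.47547597  0.13755833]
jar
[213 143  18  18 246] [221.25203252 151.56504065] [0.73992296 0.11339264] 0.030691268118092963 [0.74005366 0.11333839 0.10922531]
[[ 0.54623059  0.24328732  0.        ]
 [ 0.53929551 -0.28586957  0.        ]
 [ 0.62051402  0.01079909  0.        ]
 [ 0.48092208 -0.02987266  0.        ]]
```

View pics/crop.png

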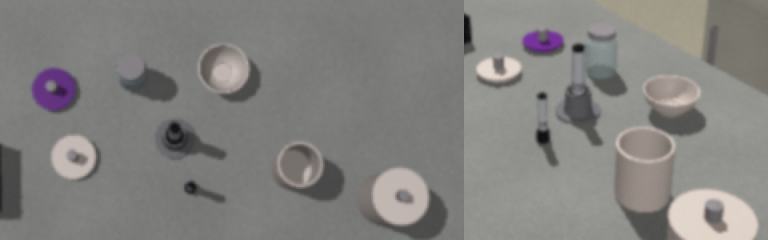

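The crop confirms it: the white lid has a steel knob, and the larger torch stands in the grey holder. Next I work out the move to a point above the lid, turning the tool so its y axis lies along world +x.

```bash
cat > to.py <<'E'
import sys,numpy as np
from scipy.spatial.transform import Rotation as Ro
from cell import r
def to(p,R=None,rows=1):
    o=r.observe();M=np.array(o["eef_rot"])
    s=M.T@(np.array(p)-o["ee_pos"])/.2
    w=Ro.from_matrix(M.T@R).as_rotvec()/np.radians(120) if R is not None else np.zeros(3)
    print("pos",np.round(o["ee_pos"],4),"t",o["time_s"],"w",round(float(o["gripper_width"]),4)); print("move",np.round(s,4),np.round(w,4))
D=np.array([[0,1,0],[1,0,0],[0,0,-1.]])
if __name__=="__main__": to([float(x) for x in sys.argv[1:4]],D)
E
python3 to.py .5445 .246 .15
```

```text
pos [0.2546 0.5702 0.238 ] t 0.1 w 0.0878
move [-1.9843 -0.8889  0.4417] [-6.000e-04  5.000e-04  5.496e-01]
```

{"api": "drive_tool", "payload": {
  "moves": [
    [-0.25, -0.11, 0.04, 0, 0, 0.08, 1],
    [-0.5, -0.22, 0.08, 0, 0, 0.16, 1],
    [-0.75, -0.33, 0.12, 0, 0, 0.24, 1],
    [-1, -0.44, 0.18, 0, 0, 0.32, 1],
    [-1, -0.44, 0.18, 0, 0, 0.32, 1]
  ]
}}

```text
time_s: 0.72
ee_pos: [0.4052, 0.4031, 0.2016]
eef_rot: [[-0.454, 0.891, 0.001], [0.891, 0.454, -0.006], [-0.005, -0.002, -1.0]]
wrist_force: [-0.7, -0.0, -0.0]
gripper_width: 0.0881
grip_force: 0.0
```

```bash
python3 to.py .5445 .246 .15
```

```text
pos [0.4052 0.4031 0.2016] t 0.725 w 0.0881
move [-1.0146  0.2648  0.2633] [-2.000e-04  2.700e-03  2.248e-01]
```

{"api": "drive_tool", "payload": {
  "moves": [
    [-0.25, 0.07, 0.06, 0, 0, 0.08, 1],
    [-0.5, 0.13, 0.13, 0, 0, 0.15, 1],
    [-0.75, 0.2, 0.2, 0, 0, 0.225, 1],
    [-1, 0.265, 0.263, 0, 0.003, 0.225, 1],
    [-1, 0.265, 0.263, 0, 0.003, 0.225, 1],
    [-1, 0.265, 0.263, 0, 0.003, 0.225, 1]
  ]
}}

```text
time_s: 1.48
ee_pos: [0.5401, 0.2575, 0.1499]
eef_rot: [[-0.011, 1.0, -0.003], [1.0, 0.011, 0.007], [0.007, -0.003, -1.0]]
wrist_force: [-0.4, 0.8, -0.4]
gripper_width: 0.0879
grip_force: 0.0
```

```bash
python3 to.py .5445 .246 .022
python3 - <<'E'
from cell import r
import cv2,numpy as np
c=r.read_camera("wrist"); np.savez("w1.npz",**c)
cv2.imwrite("pics/w1.png",c["image"][...,::-1]); print(c["xyz"],c["rotation"])
E
```

```text
pos [0.5401 0.2575 0.1499] t 1.475 w 0.0879
move [-0.0624  0.023   0.6389] [-0.0013 -0.0035  0.0054]
[0.53990933 0.32340127 0.2950429 ] [[ 9.99929446e-01  1.18640768e-02  5.88232954e-04]
 [ 1.16186192e-02 -9.66535686e-01 -2.56268950e-01]
 [-2.47184636e-03  2.56257704e-01 -9.66605338e-01]]
```

View pics/w1.png

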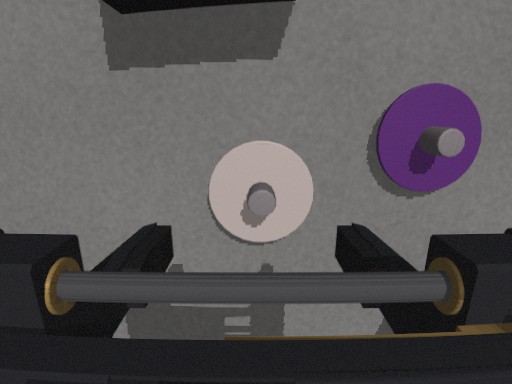

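Wrist view: the white lid is centred near (261,191), with its knob top at (262,201). The purple lid is at the right and the basket at the top. I refine the lid position from this.

Run:
```python
from h import *
c=dict(np.load("w1.npz"));im=c["image"].astype(int)
m=(im.min(2)>150);m[260:]=0
b,st,ce=blob(m,(261,191));h=cv2.convexHull(contour(b)).reshape(-1,2)
print(st,circ(plane(c,h,.016)))
print(plane(c,[[262,202]],.048))
```

```text
[ 210  141  103  100 6957] (array([0.54705214, 0.24746861]), np.float64(0.05056256440496848))
[[0.54738335 0.24810507 0.048     ]]
```

{"api": "drive_tool", "payload": {
  "moves": [
    [-0.055, 0.03, 0, -0.001, -0.0035, 0.005, 1],
    [-0.055, 0.03, 0.2, -0.001, -0.0035, 0.005, 1],
    [-0.055, 0.03, 0.4, -0.001, -0.0035, 0.005, 1],
    [-0.055, 0.03, 0.55, -0.001, -0.0035, 0.005, 1],
    [-0.055, 0.03, 0.55, -0.001, -0.0035, 0.005, 1],
    [-0.055, 0.03, 0.55, -0.001, -0.0035, 0.005, 1]
  ]
}}

```text
time_s: 2.28
ee_pos: [0.5476, 0.2463, 0.0412]
eef_rot: [[0.0, 1.0, 0.002], [1.0, -0.0, -0.001], [-0.001, 0.002, -1.0]]
wrist_force: [0.6, 0.1, -0.1]
gripper_width: 0.0882
grip_force: 0.0
```

```bash
python3 to.py .546 .247 .022
```

```text
pos [0.5476 0.2463 0.0412] t 2.275 w 0.0882
move [ 0.0035 -0.0083  0.096 ] [ 0.0011  0.0003 -0.0002]
```

{"api": "drive_tool", "payload": {
  "moves": [
    [0.0035, -0.005, 0.095, 0.001, 0, 0, 1],
    [0.0035, -0.005, 0.095, 0.001, 0, 0, 1],
    [0.0035, -0.005, 0.095, 0.001, 0, 0, 0.6],
    [0.0035, -0.005, 0.095, 0.001, 0, 0, 0.3],
    [0.0035, -0.005, 0.095, 0.001, 0, 0, 0],
    [0.0035, -0.005, 0.095, 0.001, 0, 0, 0],
    [0.0035, -0.005, 0.095, 0.001, 0, 0, 0],
    [0.0035, -0.005, 0.095, 0.001, 0, 0, 0]
  ]
}}

```text
time_s: 3.28
ee_pos: [0.5459, 0.2465, 0.0211]
eef_rot: [[0.001, 1.0, -0.001], [1.0, -0.001, -0.001], [-0.001, -0.001, -1.0]]
wrist_force: [0.2, 0.5, -0.4]
gripper_width: 0.0308
grip_force: 0.0
```

{"api": "drive_tool", "payload": {
  "moves": [
    [0, 0, 0, 0, 0, 0, 0],
    [0, 0, 0, 0, 0, 0, 0],
    [0, 0, 0, 0, 0, 0, 0],
    [0, 0, -0.1, 0, 0, 0, 0],
    [0, 0, -0.3, 0, 0, 0, 0],
    [0, 0, -0.5, 0, 0, 0, 0],
    [0, 0, -0.75, 0, 0, 0, 0],
    [0, 0, -0.9, 0, 0, 0, 0],
    [0, 0, -0.9, 0, 0, 0, 0],
    [0, 0, -0.9, 0, 0, 0, 0]
  ]
}}

```text
time_s: 4.53
ee_pos: [0.5452, 0.2464, 0.2004]
eef_rot: [[0.001, 1.0, -0.003], [1.0, -0.001, -0.002], [-0.002, -0.003, -1.0]]
wrist_force: [-0.3, 0.2, -1.2]
gripper_width: 0.0253
grip_force: 30.0
```

```bash
python3 - <<'E'
from h import *
from cell import r
o=r.observe();print(o["wrist_force"],o["ee_pos"],o["grip_force"],o["gripper_width"])
c=r.read_camera("wrist"); np.savez("w2.npz",**c)
s=r.read_camera("side"); np.savez("s2.npz",**s)
cv2.imwrite("pics/w2.png",np.hstack([cv2.resize(x["image"],(400,300)) for x in (c,s)])[...,::-1])
# canister in this side view/top: rim
E
python3 to.py .529 -.266 .2
```

```text
[-0.32170917  0.16019212 -1.2466768 ] [0.54515067 0.24635986 0.20036754] 29.99892622232437 0.025271100567372137
pos [0.545  0.2462 0.1995] t 4.625 w 0.0255
move [-2.561  -0.0778  0.005 ] [-0.0022  0.0013 -0.0004]
```

View pics/w2.png

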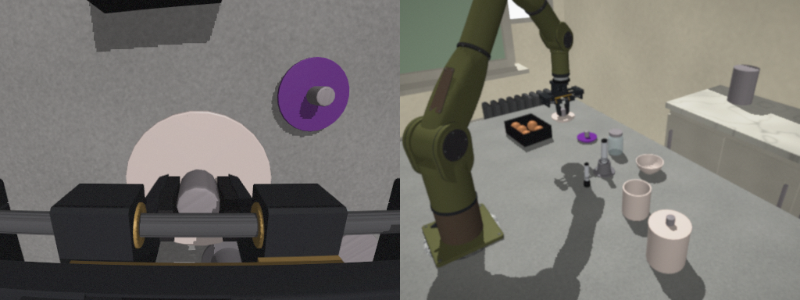

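The lid is held level (left: wrist view with the lid under the fingers; right: side view with the lid lifted). I carry it high over the torch.

{"api": "drive_tool", "payload": {
  "moves": [
    [-0.05, 0, -0.2, 0, 0, 0, 0],
    [-0.15, 0, -0.3, 0, 0, 0, 0],
    [-0.3, 0, -0.3, 0, 0, 0, 0],
    [-0.5, 0, -0.3, 0, 0, 0, 0],
    [-0.7, 0, -0.3, 0, 0, 0, 0],
    [-0.9, 0, -0.3, 0, 0, 0, 0],
    [-1, 0, -0.3, 0, 0, 0, 0]
  ]
}}

```text
time_s: 5.5
ee_pos: [0.5453, 0.0429, 0.2608]
eef_rot: [[0.005, 1.0, -0.003], [1.0, -0.005, -0.003], [-0.003, -0.003, -1.0]]
wrist_force: [0.4, 0.1, -2.6]
gripper_width: 0.025
grip_force: 30.0
```

{"api": "drive_tool", "payload": {
  "moves": [
    [-0.2, 0, 0, 0, 0, 0, 0],
    [-0.4, 0, 0, 0, 0, 0, 0],
    [-0.6, 0, 0, 0, 0, 0, 0],
    [-0.8, -0.03, 0, 0, 0, 0, 0],
    [-1, -0.06, 0, 0, 0, 0, 0],
    [-1, -0.06, 0, 0, 0, 0, 0]
  ]
}}

```text
time_s: 6.25
ee_pos: [0.5327, -0.1574, 0.2612]
eef_rot: [[0.007, 1.0, -0.003], [1.0, -0.007, -0.003], [-0.003, -0.003, -1.0]]
wrist_force: [1.0, 0.8, -1.8]
gripper_width: 0.0253
grip_force: 30.0
```

```bash
python3 to.py .529 -.266 .2
```

```text
pos [ 0.5327 -0.1574  0.2612] t 6.25 w 0.0253
move [-0.5421 -0.0136  0.3079] [-0.0012  0.0016 -0.0035]
```

Run:
```python
from h import *
c=dict(np.load("side0.npz"));z=c["z_map"]
v,u=np.mgrid[0:384,0:512]
d=rays(c,np.c_[u.ravel(),v.ravel()]).reshape(384,512,3);P=c["xyz"]+d*(z/(d@c["rotation"][:,2]))[...,None]
m=(np.hypot(P[...,0]-.529,P[...,1]+.266)<.065)&(z>0)&(P[...,2]>.02)
b,st,ce=blob(m,(303,255));h=contour(b);print(st,ce)
Q=plane(c,h,.11);g=np.hypot(Q[:,0]-.529,Q[:,1]+.266)<.056
# upper half only: silhouette rim
cu=st[1]+.25*st[2]
g&=h[:,1]<st[1]+14
print(g.sum(),circ(Q[g]))
# rim depth points
t=dict(np.load("top0.npz"))
for n,k in(("side",P),("top",np.load("P.npy"))):
    w=(np.hypot(k[...,0]-.529,k[...,1]+.266)<.06)&(k[...,2]>.1035)&(k[...,2]<.118)
    print(n,w.sum(),circ(k[w]))
# vertical extent of cylinder outer wall (side)
w=(np.hypot(P[...,0]-.529,P[...,1]+.266)<.06)&(P[...,2]>.02)&(P[...,2]<.09)&(z>0)
q=P[w];rr=np.hypot(q[:,0]-.529,q[:,1]+.266);print(circ(q[rr>.046]))
```

```text
[ 284  229   38   50 1603] [301.96007486 253.05115409]
47 (array([ 0.53234369, -0.26403989]), np.float64(0.04875987753710127))
side 278 (array([ 0.52978478, -0.26651251]), np.float64(0.047292900270126566))
top 131 (array([ 0.5290948 , -0.26621281]), np.float64(0.047580510383855995))
(array([ 0.52943174, -0.26674367]), np.float64(0.04816045509849708))
```

{"api": "drive_tool", "payload": {
  "moves": [
    [-0.2, -0.005, 0, 0, 0, -0.0035, 0],
    [-0.4, -0.01, 0.1, 0, 0.0016, -0.0035, 0],
    [-0.54, -0.01, 0.3, -0.001, 0.0016, -0.0035, 0],
    [-0.54, -0.01, 0.5, -0.001, 0.0016, -0.0035, 0],
    [-0.54, -0.01, 0.57, -0.001, 0.0016, -0.0035, 0],
    [-0.54, -0.01, 0.57, -0.001, 0.0016, -0.0035, 0]
  ]
}}

```text
time_s: 7.0
ee_pos: [0.5319, -0.2598, 0.1472]
eef_rot: [[-0.008, 1.0, -0.0], [1.0, 0.008, 0.004], [0.004, -0.0, -1.0]]
wrist_force: [-0.2, -0.3, -1.1]
gripper_width: 0.0254
grip_force: 30.0
```

```bash
python3 to.py .530 -.2655 .122
python3 - <<'E'
from h import *
from cell import r
s=r.read_camera("side"); np.savez("s3.npz",**s);w=r.read_camera("wrist")
a=cv2.resize(s["image"][170:300,230:380],None,fx=2.6,fy=2.6,interpolation=2);b=cv2.resize(w["image"],(400,338))
cv2.imwrite("pics/s3.png",np.hstack([a,b])[...,::-1])
E
```

```text
pos [ 0.5319 -0.2598  0.1472] t 7.0 w 0.0254
move [-0.0289 -0.0099  0.126 ] [-0.0002 -0.0018  0.004 ]
```

View pics/s3.png

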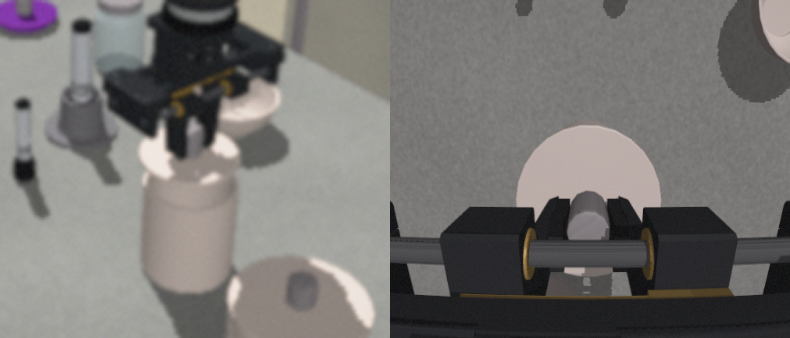

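The lid hovers just above the canister mouth (left crop, lid near (190,160), canister below). I align and check the pose.

{"api": "drive_tool", "payload": {
  "moves": [
    [-0.029, -0.01, 0.03, 0, -0.0018, 0.004, 0],
    [-0.029, -0.01, 0.045, 0, -0.0018, 0.004, 0],
    [-0.029, -0.01, 0.045, 0, -0.0018, 0.004, 0],
    [-0.029, -0.01, 0.045, 0, -0.0018, 0.004, 0]
  ]
}}

```text
time_s: 7.6
ee_pos: [0.5299, -0.2671, 0.1388]
eef_rot: [[0.002, 1.0, 0.001], [1.0, -0.002, -0.002], [-0.002, 0.001, -1.0]]
wrist_force: [-0.6, 0.1, -1.0]
gripper_width: 0.0252
grip_force: 30.0
```

```bash
python3 to.py .530 -.2655 .122
```

```text
pos [ 0.5299 -0.2671  0.1388] t 7.6 w 0.0252
move [0.0079 0.0006 0.084 ] [ 0.0005  0.0008 -0.0009]
```

{"api": "drive_tool", "payload": {
  "moves": [
    [0.005, 0, 0.02, 0.0005, 0.0008, 0, 0],
    [0.005, 0, 0.04, 0.0005, 0.0008, 0, 0],
    [0.005, 0, 0.06, 0.0005, 0.0008, 0, 0],
    [0.005, 0, 0.075, 0.0005, 0.0008, 0, 0],
    [0.005, 0, 0.082, 0.0005, 0.0008, 0, 0],
    [0.005, 0, 0.082, 0.0005, 0.0008, 0, 0]
  ]
}}

```text
time_s: 8.35
ee_pos: [0.5297, -0.2662, 0.1222]
eef_rot: [[0.002, 1.0, -0.001], [1.0, -0.002, 0.0], [0.0, -0.001, -1.0]]
wrist_force: [0.0, -0.1, -1.9]
gripper_width: 0.025
grip_force: 30.0
```

{"api": "drive_tool", "payload": {
  "moves": [
    [0, 0, 0.005, 0, 0, 0, 0],
    [0, 0, 0.01, 0, 0, 0, 0],
    [0, 0, 0.01, 0, 0, 0, 0]
  ]
}}

```text
time_s: 8.72
ee_pos: [0.5299, -0.2662, 0.121]
eef_rot: [[0.002, 1.0, 0.0], [1.0, -0.002, -0.0], [-0.0, 0.0, -1.0]]
wrist_force: [-1.2, 0.7, 5.2]
gripper_width: 0.0256
grip_force: 30.0
```

Contact is made (+5 N) at the expected height. I open gently and check.

{"api": "drive_tool", "payload": {
  "moves": [
    [0, 0, 0, 0, 0, 0, 0.32],
    [0, 0, 0, 0, 0, 0, 0.4],
    [0, 0, 0, 0, 0, 0, 0.5],
    [0, 0, 0, 0, 0, 0, 0.5],
    [0, 0, 0, 0, 0, 0, 0.5],
    [0, 0, -0.1, 0, 0, 0, 0.6],
    [0, 0, -0.3, 0, 0, 0, 0.8],
    [0, 0, -0.5, 0, 0, 0, 1],
    [0, 0, -0.7, 0, 0, 0, 1],
    [0, 0, -0.7, 0, 0, 0, 1]
  ]
}}

```text
time_s: 9.98
ee_pos: [0.5316, -0.2671, 0.2635]
eef_rot: [[0.002, 1.0, 0.006], [1.0, -0.002, -0.003], [-0.003, 0.006, -1.0]]
wrist_force: [-0.5, 0.0, 0.8]
gripper_width: 0.0878
grip_force: 0.0
```

```bash
python3 - <<'E'
from h import *
from cell import r
print(r.observe()["wrist_force"])
s=r.read_camera("side"); np.savez("s4.npz",**s);w=r.read_camera("wrist");np.savez("w4.npz",**w)
a=cv2.resize(s["image"][170:300,230:380],None,fx=2.6,fy=2.6,interpolation=2);b=cv2.resize(w["image"],(400,338))
cv2.imwrite("pics/s4.png",np.hstack([a,b])[...,::-1])
for n,c in (("side",s),("wrist",w)):
    z=c["z_map"];v,u=np.mgrid[0:384,0:512]
    d=rays(c,np.c_[u.ravel(),v.ravel()]).reshape(384,512,3);P=c["xyz"]+d*(z/(d@c["rotation"][:,2]))[...,None]
    q=P[(np.hypot(P[...,0]-.53,P[...,1]+.266)<.058)&(z>0)&(P[...,2]>.108)&(P[...,2]<.123)]
    A=np.c_[q[:,:2]-q[:,:2].mean(0),np.ones(len(q))];f=np.linalg.lstsq(A,q[:,2],rcond=None)[0]
    print(n,len(q),q.mean(0),"slopes,h",f)
    q=P[(np.hypot(P[...,0]-.53,P[...,1]+.266)<.06)&(z>0)&(P[...,2]>.02)&(P[...,2]<.09)]
    if len(q)>50: print("wall",circ(q))
E
python3 to.py .595 .011 .25
```

```text
[-0.49465228  0.04406635  0.7782133 ]
side 659 [ 0.52267552 -0.27305861  0.11752288] slopes,h [0.01956637 0.01744778 0.11752288]
wall (array([ 0.53033144, -0.26608087]), np.float64(0.048759049243757194))
wrist 7254 [ 0.52977574 -0.26339634  0.1147637 ] slopes,h [-3.94907617e-05  6.00166743e-04  1.14763703e-01]
wall (array([ 0.53032644, -0.26674804]), np.float64(0.04990314195540506))
pos [ 0.5295 -0.266   0.2601] t 10.075 w 0.0881
move [1.3857 0.3248 0.0505] [-0.0003 -0.0001 -0.0009]
```

View pics/s4.png

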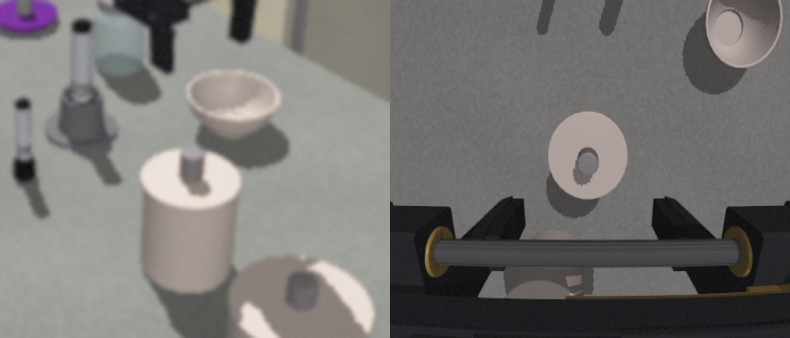

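The lid sits level in the rim: its plane slope is about 0 and its face height is 0.115–0.117. Now for the torch.

{"api": "drive_tool", "payload": {
  "moves": [
    [0.2, 0.05, 0, 0, 0, 0, 1],
    [0.45, 0.1, 0, 0, 0, 0, 1],
    [0.7, 0.16, 0, 0, 0, 0, 1],
    [0.95, 0.22, 0, 0, 0, 0, 1],
    [1, 0.25, 0, 0, 0, 0, 1]
  ]
}}

```text
time_s: 10.7
ee_pos: [0.5798, -0.0608, 0.2584]
eef_rot: [[-0.005, 1.0, -0.004], [1.0, 0.005, 0.003], [0.003, -0.004, -1.0]]
wrist_force: [0.5, -1.0, 0.6]
gripper_width: 0.088
grip_force: 0.0
```

{"api": "drive_tool", "payload": {
  "moves": [
    [0.2, 0.04, 0, 0, 0, 0, 1],
    [0.38, 0.075, 0, 0, 0, 0, 1],
    [0.38, 0.075, 0, 0, 0, 0, 1],
    [0.38, 0.075, 0, 0, 0, 0, 1]
  ]
}}

```text
time_s: 11.2
ee_pos: [0.5946, 0.0076, 0.2593]
eef_rot: [[0.004, 1.0, -0.002], [1.0, -0.004, -0.002], [-0.002, -0.002, -1.0]]
wrist_force: [0.4, 0.0, 0.0]
gripper_width: 0.0882
grip_force: 0.0
```

```bash
python3 to.py .595 .011 .101
python3 - <<'E'
from h import *
from cell import r
c=r.read_camera("wrist");np.savez("w5.npz",**c)
z=c["z_map"];v,u=np.mgrid[0:384,0:512]
d=rays(c,np.c_[u.ravel(),v.ravel()]).reshape(384,512,3);P=c["xyz"]+d*(z/(d@c["rotation"][:,2]))[...,None]
near=np.hypot(P[...,0]-.595,P[...,1]-.011)<.03
for lo,hi in((.15,.166),(.08,.145),(.05,.058)):
    q=P[near&(P[...,2]>lo)&(P[...,2]<hi)]
    print(lo,len(q),q.mean(0) if len(q) else 0,(q.min(0)+q.max(0))/2 if len(q) else 0, circ(q) if len(q)>9 else 0)
E
```

```text
pos [0.5946 0.0076 0.2593] t 11.2 w 0.0882
move [0.0185 0.0037 0.7917] [-0.0012  0.0009 -0.0018]
0.15 703 [0.59758127 0.01144077 0.15646956] [0.59786104 0.01095542 0.15438152] (array([0.59757698, 0.01122678]), np.float64(0.00923211133128636))
0.08 264 [0.59717146 0.02111821 0.11591509] [0.59725921 0.01769985 0.11248512] (array([0.59759071, 0.01047602]), np.float64(0.012900621899676987))
0.05 350 [0.59720459 0.01877014 0.05353839] [0.59709366 0.01416473 0.05320492] (array([0.59758302, 0.01078292]), np.float64(0.024691667494361986))
```

Torch axis is at about (0.5965, 0.011).

{"api": "drive_tool", "payload": {
  "moves": [
    [0.018, 0.01, 0.1, 0, 0, 0, 1],
    [0.018, 0.01, 0.3, -0.001, 0.001, -0.002, 1],
    [0.018, 0.01, 0.5, -0.001, 0.001, -0.002, 1],
    [0.018, 0.01, 0.7, -0.001, 0.001, -0.002, 1],
    [0.018, 0.01, 0.79, -0.001, 0.001, -0.002, 1],
    [0.018, 0.01, 0.79, -0.001, 0.001, -0.002, 1],
    [0.018, 0.01, 0.79, -0.001, 0.001, -0.002, 1]
  ]
}}

```text
time_s: 12.12
ee_pos: [0.5984, 0.0128, 0.1036]
eef_rot: [[-0.002, 1.0, 0.004], [1.0, 0.002, 0.002], [0.002, 0.004, -1.0]]
wrist_force: [0.2, 0.2, -0.2]
gripper_width: 0.088
grip_force: 0.0
```

{"api": "drive_tool", "payload": {
  "moves": [
    [0, 0, 0, 0, 0, 0, 0.5],
    [0, 0, 0, 0, 0, 0, 0.3],
    [0, 0, 0, 0, 0, 0, 0],
    [0, 0, 0, 0, 0, 0, 0],
    [0, 0, 0, 0, 0, 0, 0],
    [0, 0, 0, 0, 0, 0, 0],
    [0, 0, 0, 0, 0, 0, 0],
    [0, 0, 0, 0, 0, 0, 0]
  ]
}}

```text
time_s: 13.12
ee_pos: [0.5972, 0.0133, 0.1022]
eef_rot: [[-0.002, 1.0, 0.002], [1.0, 0.002, 0.002], [0.002, 0.002, -1.0]]
wrist_force: [-0.3, 0.3, -0.1]
gripper_width: 0.0252
grip_force: 30.0
```

{"api": "drive_tool", "payload": {
  "moves": [
    [0, 0, -0.1, 0, 0, 0, 0],
    [0, 0, -0.25, 0, 0, 0, 0],
    [0, 0, -0.45, 0, 0, 0, 0],
    [0, 0, -0.65, 0, 0, 0, 0],
    [0, 0, -0.85, 0, 0, 0, 0],
    [0, 0, -1, 0, 0, 0, 0],
    [0, 0, -1, 0, 0, 0, 0],
    [0, 0, -1, 0, 0, 0, 0]
  ]
}}

```text
time_s: 14.12
ee_pos: [0.5959, 0.0129, 0.3009]
eef_rot: [[-0.002, 1.0, -0.001], [1.0, 0.002, 0.002], [0.002, -0.001, -1.0]]
wrist_force: [0.0, -0.4, -1.3]
gripper_width: 0.0251
grip_force: 30.0
```

```bash
cat > fin.py <<'E'
from to import *
a=np.radians(42);z=np.array([0,-np.sin(a),-np.cos(a)]);y=np.array([1.,0,0]);R=np.c_[np.cross(y,z),y,z]
L=np.array([.530,-.266,.116])
to(L-z*.244,R)
o=r.observe();M=np.array(o["eef_rot"]);p=np.array(o["ee_pos"])
q=M.T@(L-p);print("lid in tool",q.round(4),"dist lens",q[2]-.094,"lens z",(p+.094*M[:,2])[2],"tilt",np.degrees(np.arccos(-M[2,2])),"F",o["grip_force"],"joints",np.round(o["joints"],2),o["time_s"])
E
python3 fin.py
```

```text
pos [0.5959 0.0129 0.3009] t 14.125 w 0.0251
move [-0.5774 -0.3311  0.0172] [ 0.     -0.351   0.0012]
lid in tool [-0.2791 -0.0664  0.1844] dist lens 0.0904449148053992 lens z 0.20694639679218735 tilt 0.12514584362361406 F 29.997694808989763 joints [-0.14  0.58  0.07  1.58 -0.05  0.98 -0.05] 14.125
```

{"api": "drive_tool", "payload": {
  "moves": [
    [-0.05, -0.03, -0.05, 0, -0.04, 0, 0],
    [-0.12, -0.08, -0.05, 0, -0.09, 0, 0],
    [-0.2, -0.13, -0.05, 0, -0.14, 0, 0],
    [-0.28, -0.18, -0.05, 0, -0.19, 0, 0],
    [-0.36, -0.23, -0.03, 0, -0.24, 0, 0],
    [-0.44, -0.28, 0, 0, -0.29, 0, 0],
    [-0.52, -0.31, 0.01, 0, -0.33, 0, 0],
    [-0.577, -0.331, 0.017, 0, -0.35, 0, 0],
    [-0.577, -0.331, 0.017, 0, -0.35, 0, 0],
    [-0.577, -0.331, 0.017, 0, -0.35, 0, 0],
    [-0.577, -0.331, 0.017, 0, -0.35, 0, 0]
  ]
}}

```text
time_s: 15.5
ee_pos: [0.5314, -0.1028, 0.2988]
eef_rot: [[0.001, 1.0, 0.003], [0.745, 0.002, -0.667], [-0.667, 0.003, -0.745]]
wrist_force: [0.7, 0.1, -1.0]
gripper_width: 0.0252
grip_force: 30.0
```

```bash
python3 fin.py
```

```text
pos [ 0.5314 -0.1028  0.2988] t 15.5 w 0.0252
move [ 0.0052 -0.0072  0.0055] [ 0.0017 -0.0016 -0.0003]
lid in tool [ 2.000e-04 -2.300e-03  2.451e-01] dist lens 0.15108850400151544 lens z 0.22877031862840874 tilt 41.81214499631443 F 29.997654799371958 joints [-0.58  0.66  0.48  1.86  0.57  0.9  -0.58] 15.5
```

Reached. I let it settle for half a second and verify with the side camera that the torch hasn't slipped and the lid is still in place.

{"api": "drive_tool", "payload": {
  "moves": [
    [0, 0, 0, 0, 0, 0, 0],
    [0, 0, 0, 0, 0, 0, 0],
    [0, 0, 0, 0, 0, 0, 0],
    [0, 0, 0, 0, 0, 0, 0]
  ]
}}

```text
time_s: 16.0
ee_pos: [0.531, -0.1026, 0.2985]
eef_rot: [[-0.001, 1.0, 0.003], [0.745, 0.002, -0.667], [-0.667, 0.002, -0.745]]
wrist_force: [0.3, 0.4, -1.5]
gripper_width: 0.0256
grip_force: 30.0
```

```bash
python3 fin.py
python3 - <<'E'
from cell import r
import cv2,numpy as np
s=r.read_camera("side")["image"];t=r.read_camera("top")["image"]
a=cv2.resize(s[100:300,200:400],(400,400),interpolation=2);b=cv2.resize(t[110:310,210:410],(400,400),interpolation=2)
cv2.imwrite("pics/f.png",np.hstack([a,b])[...,::-1])
E
```

```text
pos [ 0.531  -0.1026  0.2985] t 16.0 w 0.0256
move [ 0.0035 -0.005   0.0047] [ 0.0013 -0.001   0.0003]
lid in tool [ 2.000e-04 -1.700e-03  2.449e-01] dist lens 0.15094049009119667 lens z 0.22851003896008715 tilt 41.874491997699174 F 29.997725430876017 joints [-0.58  0.66  0.48  1.86  0.57  0.9  -0.58] 16.0
```

View pics/f.png

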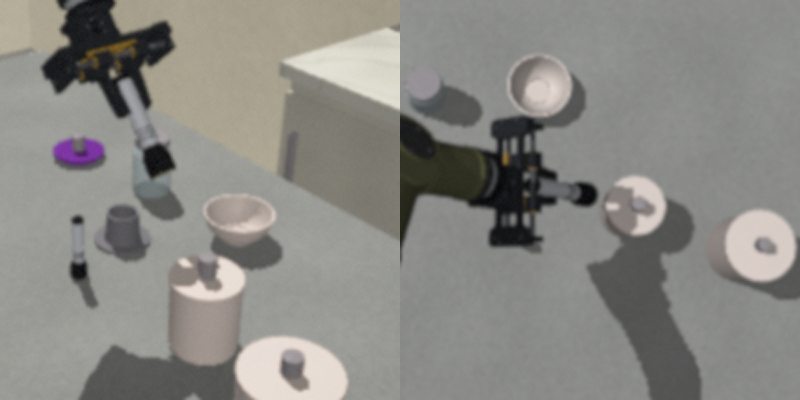

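The torch (head at (158,160) in the left crop) points at the seated lid (205,272) in both views, and nothing else has moved. I hand it in.

```bash
python3 -c "
from cell import r
print(r.finish_job())"
```

```text
the job is handed in; nothing more can be done
None
```

The lid is seated level in the canister's rim and released, and the torch is held at about 42°, lens down, 15 cm from the middle of the lid; the job was handed in at about 16 s, and no verdict came back.

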